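Clamp a bottle in the twist-lock hold-down

TASK

Clamp the small bottle in the hold-down stand: twist the red handle anticlockwise (about a sixth of a turn) to unlock the telescoping spindle, slide it down until its rubber foot presses the bottle's cap with about 13 N (8 to 18 N is good, never more than 25 N), and while pressing twist the handle clockwise back to its stop to lock it. Then let go, so that the locked spindle keeps the bottle clamped upright with that press, and do not disturb the two spare bottles and the tub of caps.

Things in the scene. Friction and masses are not known exactly. Their poses are not given: they have to be found in the camera images.
- spindle: Upright spindle with a red T-handle bar on top: 64 mm long (x), 14 mm thick (y), 38 mm tall. Origin on the spindle axis inside the bar, 16 mm below its top, 22 mm above its underside: grip here from above, closing along y. Top of travel: origin 307 mm above the table; it starts 0 to 12 mm lower and can go 45 mm lower. 0.3 kg. Below the bar a 20 mm steel rod enters the sleeve.
- spindle_twist (a joint): Twist of spindle and handle about the upright axis, rad: 0 = locked, at the clockwise stop (starts 0 to 0.06); grows anticlockwise seen from above to a stop at 1.15. The lock bites below about 0.85 and is full at 0, where the spindle slips only under some 20 N; above 0.9 it slides freely. Turning takes under 0.3 N m.
- sleeve_mouth (a point): Centre of the lower mouth of the stand's black sleeve, 195 mm above the table; z up. Below it hangs the spindle's black rubber foot, 28 mm across, screwed on: its underside lies somewhere from 133 to 147 mm below the spindle's origin (differs each time). Rubber: about 4.5 N per mm, up to 11 mm. Unlocked, the spindle slides with about 4 N friction: it stays put alone, but a hard press lifts it.
- stand: Hold-down stand, bolted down. Origin on the table, on the spindle axis. Dark base plate 190 x 130 x 14 mm (x from -120 to +70), column on its -x side (30 x 50 mm at x = -95, top 219 mm above the table), arm to the black sleeve (42 mm across, 195 to 238 mm above the table). A white ring 7 mm high on the plate locates the bottle.
- bottle: Small closed dark green bottle with a black cap, loose, standing on the base plate in the white ring below the spindle, about 2 mm off its axis at most. 44 mm across, 125 mm tall with its cap, about 0.22 kg. Origin at the centre of its underside (14 mm above the table), z up.
- spare_a: Bystander: dark green bottle, 54 mm in diameter, 190 mm tall, loose. Origin at the centre of its underside.
- spare_b: Bystander: amber bottle with a paper label, 54 mm in diameter, 190 mm tall, loose. Origin at the centre of its underside.
- cap_tub: Bystander: open white plastic tub of caps, 110 x 150 x 60 mm, loose. Origin at the centre of its underside.

How it is judged:
By the outcome, as a careful person would: the job done as asked, in the order asked, and still so for the second after the job is handed in, with the robot touching nothing.
It also fails if it takes over 64 s, if anything falls off the work surface, if the arm or the gripper's body presses on something with over 40 N, if the wrist force passes 120 N, or if a joint passes its speed limit or range.

ROBOT

A 7-joint arm with a two-finger parallel gripper is mounted at the origin on the work surface. World frame = base frame: x ahead of the robot, y to its left, z up, the work surface at z = 0. Lengths are in m, angles in degrees, forces in N, time in s.
With the tool pointing down it reaches from about 0.425 to 0.875 m from the base axis. Payload 4.7 kg.
Tool frame: the origin (TCP) lies between the finger pads; the fingertips stand 8 mm ahead of it and the grasp point (between the pads) lies 11 mm behind it; x points along the fingers, z is the direction in which the jaws open and shut, and the axes are right-handed (so a half turn about x gives the same grasp; the last joint's range is limited). The gripper opens to 87 mm and grips with 3 to 60 N. Pads are 19 mm wide; open, the fingers measure 117 mm over their backs; the gripper's body (75 mm by 190 mm) begins 51 mm behind the grasp point.
Start: joints at [75.464, 18.392, -4.016, 83.108, 1.295, 78.541, -3.26], TCP at [0.172, -0.627, 0.231] pointing down, gripper open.
Joint ranges: [-163.93, 163.93], [-17.29, 119.83], [-79.2, 71.16], [3.27, 140.29], [-89.18, 269.18], [5.43, 117.66], [-154.24, 154.24]. Speed limits (degrees/s): [147.25, 147.25, 180, 180, 180, 180, 180].

INTERFACE

Orientations are given as [roll, pitch, yaw] about the fixed x, y, z axes, in that order (R = Rz(yaw) Ry(pitch) Rx(roll)).
In Python, from cell import telemetry, vision, sign_off gives the robot as it stands. The module is installed in compiled form; this text tells all that it offers.
- The arm moves only by the tool drive_tool, never from a script. Its arguments are lists of equal length, an entry for each row: "offset": the shift along the tool's x, y, z in m, a list of three; "angular": the turn, a rotation vector about the tool's x, y, z in rad, a list of three. A call has 1 to 10 rows; each row is the pose to reach, as a shift and turn from the pose measured when the call began, along the tool's axes at that moment; what a row does not reach only later rows make up. A row lasts 1/8 s, in which the tool goes at most 62.5 mm and 10.7 degrees, less where a joint would pass 70% of its speed; a pose out of reach is approached as far as the arm can. A call with a gripper value outside its range is refused whole. "fingers" is the closure, from -1 (fully open) to 1 (shut), set as the call begins (left out, the last holds). The fingers move at their own pace and stop on an object; "squeeze" is the grip in N (left out, the last holds). Time passes only in rows, so rows that repeat a pose let the fingers close. It gives the time, the measured TCP pose, the force and the opening at its end, in the units of the state.
- telemetry.get_obs(): the state, without advancing time (a new reading comes with each control period).
- vision.read_camera(name): name is "scene" or "top" or "wrist"; returns a dict with "pixels" (420x560x3 uint8, red, green, blue), "intrinsics" (3x3 intrinsics, pixels), "world_from_camera" (4x4, takes a point from camera to world coordinates); the wrist camera has in their place "T_tool_cam" (4x4, takes a point from camera to tool coordinates, whose origin is the TCP and whose axes are the tool frame's). Camera axes: x right, y up, looking along -z (the intrinsics and any distortion apply to the point x, -y, -z); pixel columns grow to the right and rows downward; lengths in m; the calibration is good to about 2 mm. A picture is of the moment at which its call begins: read the wrist's pose just before it. There is no depth.
- sign_off(): hands the job in, once; it reports no verdict.
The state is a dict: "time_s": time; "qpos": joint angles; "joint_velocities": joint speeds; "effort": joint torques, N m; "tool_pos": TCP position; "tool_rot": TCP orientation; "force": force on the tool from outside, world axes, zero at the start; "wrist_torque": the same for the moment, N m; "grip_width": finger opening in m.
Only numpy, scipy, OpenCV 4.12 (cv2) and the standard library are available. Lean on these libraries where they do the work, as an engineer would, in place of code of your own. Each camera call takes 0.05 s, during which the arm holds its last target.

## Working session

There is one attempt and no reset: what is moved stays moved. The work goes in short steps, Python scripts to look and compute and a tool call to move; the robot and the scene stay as the last step left them, time stands still between calls to the robot, and variables do not carry over. Pictures are saved under pics/ and viewed, and the job is handed in when it is done.

Besides the shell and the picture viewer there is one more tool, called after "Emit:" as name(argument=value, ...) on one line, values as JSON. drive_tool: Moves the arm, as the interface text tells. Its arguments: {"type":"object","properties":{"offset":{"type":"array"},"angular":{"type":"array"},"fingers":{"type":"number"},"squeeze":{"type":"number"}},"required":["offset","angular"]}

```bash
mkdir -p pics; cat > h.py <<'E'
import numpy as np, cv2
from cell import telemetry, vision, sign_off
from scipy.spatial.transform import Rotation as R
def shot(n,f):
    o=telemetry.get_obs(); c=vision.read_camera(n)
    cv2.imwrite('pics/'+f,c['pixels'][:,:,::-1]); np.savez('pics/'+f+'.npz',obs_pos=o['tool_pos'],obs_rot=o['tool_rot'],**c)
    return o,c
def T(o):
    M=np.eye(4);M[:3,:3]=R.from_euler('xyz',o['tool_rot'],degrees=True).as_matrix();M[:3,3]=o['tool_pos'];return M
def load(f):
    d=dict(np.load('pics/'+f+'.npz'))
    d['W']=d['world_from_camera'] if 'world_from_camera' in d else T(dict(tool_pos=d['obs_pos'],tool_rot=d['obs_rot']))@d['T_tool_cam']
    return d
def ray(d,u,v):
    K=d['intrinsics'];p=cv2.undistortPoints(np.array([[[u,v]]],float),K,d.get('distortion'))[0,0]
    r=d['W'][:3,:3]@np.array([p[0],-p[1],-1]);return d['W'][:3,3],r/np.linalg.norm(r)
def tri(L):
    A=0;b=0
    for o,r in L:
        P=np.eye(3)-np.outer(r,r);A=A+P;b=b+P@o
    x=np.linalg.solve(A,b);return x,[np.linalg.norm((np.eye(3)-np.outer(r,r))@(x-o)) for o,r in L]
def plane(d,u,v,z):
    o,r=ray(d,u,v);return o+r*(z-o[2])/r[2]
def proj(d,X):
    X=np.linalg.inv(d['W'])@np.append(X,1);p=d['intrinsics']@np.array([X[0],-X[1],-X[2]]);return p[:2]/p[2]
E
python3 - <<'E'
from h import *
for n in('scene','top','wrist'):
    o,c=shot(n,n+'0.png');print(n,list(c.keys()),c['intrinsics'].tolist())
for k,v in o.items():print(k,v)
E
```

```text
scene ['pixels', 'intrinsics', 'world_from_camera'] [[388.63855296456586, 0.0, 275.67440351400086], [0.0, 388.63855296456586, 210.34093490456576], [0.0, 0.0, 1.0]]
top ['pixels', 'intrinsics', 'world_from_camera'] [[540.6012076584756, 0.0, 287.15367236407855], [0.0, 540.6012076584756, 208.10670880482937], [0.0, 0.0, 1.0]]
wrist ['pixels', 'intrinsics', 'T_tool_cam'] [[320.39910341833075, 0.0, 280.70517004620893], [0.0, 320.39910341833075, 207.60795072274328], [0.0, 0.0, 1.0]]
time_s 0.1
qpos [75.46383845 18.43541555 -4.01466452 83.16670054  1.29354741 78.53931607
 -3.25792579]
joint_velocities [ 0.10295474 -0.0075497  -0.05996471 -0.20695407 -0.00987262  0.01609708
 -0.0069946 ]
effort [-5.93198965e-04 -4.92573774e+01 -4.06093905e-01 -3.13401997e+01
 -6.42250967e-02  3.94282106e-02  7.34303831e-05]
tool_pos [ 0.1718301  -0.62639688  0.22957451]
tool_rot [-177.53107931   89.90362099  107.81561169]
force [ 0.95573728 -0.36696541 -0.05517125]
wrist_torque [ 0.01826292  0.00511609 -0.00308225]
grip_width 0.08714773864844515
```

View pics/scene0.png

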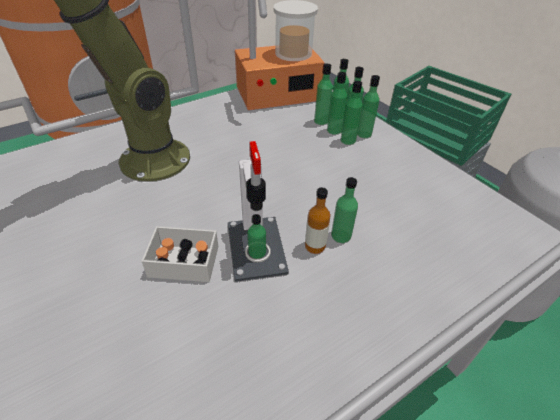

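View pics/top0.png

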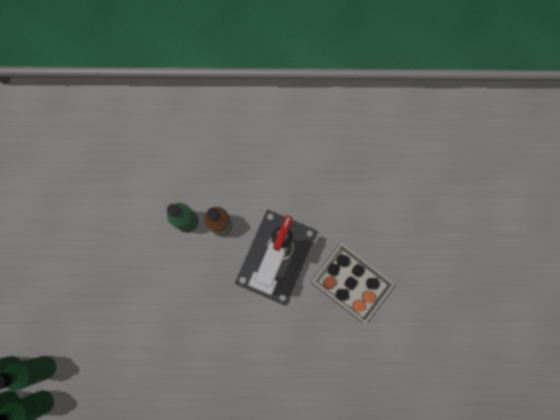

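View pics/wrist0.png

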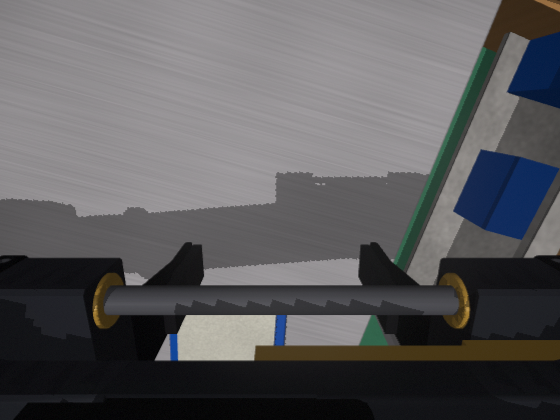

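The scene camera shows the red bar near pixel (255,158). The top camera shows it from about (276,248) to (290,217), the plate centre near (276,258), the tub at (353,283) and the spares at (181,215) and (217,220). I'll crop and measure.

```bash
python3 - <<'E'
from h import *
s=load('scene0.png');t=load('top0.png')
def crop(d,x,y,w,h,k,f):
    cv2.imwrite('pics/'+f,cv2.resize(d['pixels'][y:y+h,x:x+w,::-1],None,fx=k,fy=k,interpolation=cv2.INTER_CUBIC))
crop(s,215,130,100,150,4,'s0c.png');crop(t,225,200,100,110,5,'t0c.png')
for d in(s,t):
    print(d['W'][:3].round(3).tolist())
    p=d['pixels'].astype(int);m=((p[...,0]>110)&(p[...,1]<60)&(p[...,2]<70)).astype(np.uint8)
    n,l,st,c=cv2.connectedComponentsWithStats(m)
    for i in range(1,n):
        if st[i,4]>15:
            pts=np.argwhere(l==i)[:,::-1].astype(np.float32);print(st[i],c[i],cv2.minAreaRect(pts))
E
```

```text
[[0.551, -0.584, 0.596, 1.057], [0.835, 0.374, -0.405, -0.243], [0.014, 0.72, 0.693, 0.754]]
[257  79   7   8  41] [259.73170732  82.43902439] ((259.7000427246094, 82.40001678466797), (6.7082037925720215, 6.260990142822266), 63.43495178222656)
[250 142  11  32 196] [255.05612245 157.82142857] ((254.83444213867188, 157.42129516601562), (32.23728561401367, 8.3026762008667), 76.75948333740234)
[[-0.004, 0.988, -0.156, 0.411], [-1.0, -0.0, 0.025, 0.085], [0.024, 0.156, 0.987, 1.271]]
[275 217  17  32 181] [281.23756906 234.56353591] ((281.96551513671875, 232.58621215820312), (6.685031890869141, 33.79655075073242), 21.801406860351562)
```

View pics/s0c.png

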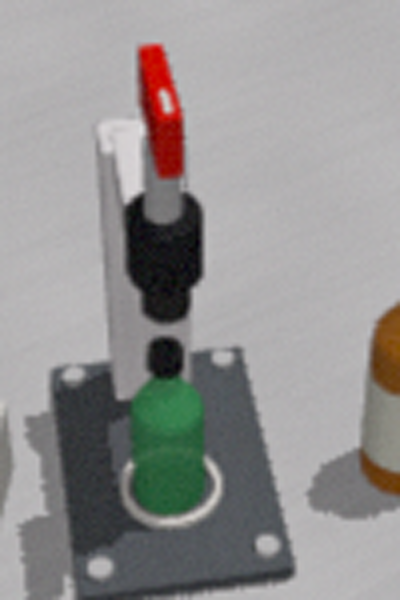

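View pics/t0c.png

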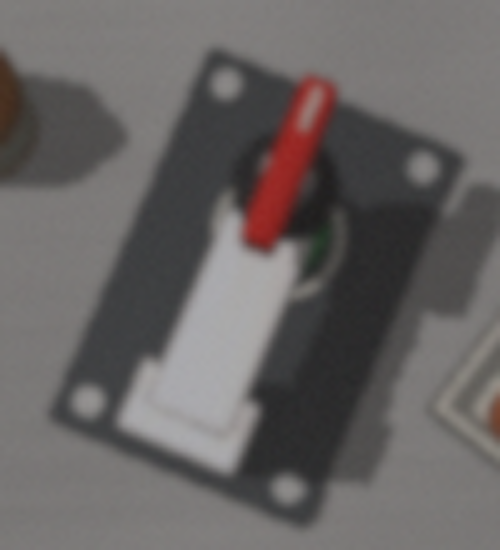

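```bash
cat > fit.py <<'E'
from h import *
from scipy.optimize import minimize
def red(d):
    p=cv2.resize(d['pixels'],None,fx=4,fy=4,interpolation=cv2.INTER_CUBIC).astype(int)
    return ((p[...,0]-(p[...,1]+p[...,2])/2)>50)
def box(x,y,z,yaw):
    c=np.array([[a,b,e] for a in(-.032,.032) for b in(-.007,.007) for e in(-.022,.016)])
    return R.from_euler('z',yaw).apply(c)+[x,y,z]
def mk(d,p,sh):
    q=np.array([proj(d,X) for X in box(*p)]);q=(q+.5)*4-.5
    h=cv2.convexHull(q.astype(np.float32));m=np.zeros(sh,np.uint8)
    cv2.fillConvexPoly(m,np.round(h*16).astype(np.int32),1,shift=4);return m>0
def fit(names,rois,x0):
    D=[load(n) for n in names];M=[]
    for d,r in zip(D,rois):
        m=red(d);k=np.zeros_like(m);k[r[1]*4:r[3]*4,r[0]*4:r[2]*4]=1;M.append(m&k)
    def cost(p):
        return sum(1-(a&b).sum()/(a|b).sum() for a,b in ((mk(d,p,m.shape),m) for d,m in zip(D,M)))
    best=None
    for dy in(-.3,0,.3):
        r=minimize(cost,np.add(x0,[0,0,0,dy]),method='Nelder-Mead',options=dict(initial_simplex=np.add(x0,[0,0,0,dy])+np.vstack([np.zeros(4),np.diag([.01,.01,.01,.2])]),xatol=1e-5,fatol=1e-5,maxiter=600))
        if best is None or r.fun<best.fun:best=r
    return best
E
python3 - <<'E'
from fit import *
s=load('scene0.png');t=load('top0.png')
x,e=tri([ray(s,255,154),ray(t,283,231)]);print(x,e)
for names,rois in ((['scene0.png','top0.png'],[(240,135,275,180),(265,205,300,260)]),):
    r=fit(names,rois,[*x,-0.4]);print(r.x,np.degrees(r.x[3]),r.fun)
# plate bolts
tb=[(225,82),(423,168),(88,402),(288,488)]
sb=[(223,357),(267,545),(74,375),(100,568)]
B=[]
for (a,b),(c,g) in zip(tb,sb):
    v=tri([ray(t,225+(a+.5)/5-.5,200+(b+.5)/5-.5),ray(s,215+(c+.5)/4-.5,130+(g+.5)/4-.5)]);print(v[0].round(4),np.round(v[1],4));B.append(v[0])
B=np.array(B);c=B.mean(0)
ax=(B[0]+B[1]-B[2]-B[3]);ax/=np.linalg.norm(ax);print('center',c,'axis x',ax,np.degrees(np.arctan2(ax[1],ax[0])),'stand origin',c+ax*.025)
E
```

```text
[0.5215607  0.06862976 0.30928508] [np.float64(0.0004180344146515611), np.float64(0.0004180344146516543)]
[ 0.51849661  0.07009705  0.30259842 -0.42800986] -24.523158544795717 0.37068252447025707
[0.5659 0.0863 0.16  ] [0.0081 0.0081]
[0.5755 0.0434 0.0377] [0.0488 0.0488]
[0.4235 0.1106 0.0208] [0.0498 0.0498]
[ 0.4035  0.0668 -0.1945] [0.0051 0.0051]
center [0.49206508 0.07678867 0.00598911] axis x [ 0.64317305 -0.09774916  0.75945607] -8.64165785820244 stand origin [0.5081444  0.07434495 0.02497551]
```

```bash
python3 - <<'E'
from fit import *
s=load('scene0.png');t=load('top0.png')
tb=[(225,82),(423,168),(88,402),(288,488)]
sb=[(267,545),(100,568),(223,357),(74,375)]
B=[]
for (a,b),(c,g) in zip(tb,sb):
    v=tri([ray(t,225+(a+.5)/5-.5,200+(b+.5)/5-.5),ray(s,215+(c+.5)/4-.5,130+(g+.5)/4-.5)]);print(v[0].round(4),np.round(v[1],4));B.append(v[0])
B=np.array(B);c=B.mean(0)
ax=(B[0]+B[1]-B[2]-B[3]);ax/=np.linalg.norm(ax);print('center',c,'axis x',ax,np.degrees(np.arctan2(ax[1],ax[0])),'stand origin',c+ax*.025)
p=[ 0.51849661,0.07009705,0.30259842,-0.42800986]
for d,n,(x,y,w,h) in((s,'s',(235,130,50,60)),(t,'t',(255,200,50,60))):
    m=mk(d,p,(1680,2240));im=cv2.resize(d['pixels'],None,fx=4,fy=4,interpolation=cv2.INTER_CUBIC)[...,::-1].copy()
    cs,_=cv2.findContours(m.astype(np.uint8),0,1);cv2.drawContours(im,cs,-1,(255,255,0),1)
    mr,_=cv2.findContours(red(d).astype(np.uint8),0,1);cv2.drawContours(im,mr,-1,(0,255,0),1)
    cv2.imwrite(f'pics/ov_{n}.png',cv2.resize(im[y*4:(y+h)*4,x*4:(x+w)*4],None,fx=2,fy=2))
a=cv2.imread('pics/ov_s.png');b=cv2.imread('pics/ov_t.png');cv2.imwrite('pics/ov0.png',cv2.hconcat([a,b]))
E
```

```text
[0.59   0.0939 0.0163] [0.0007 0.0007]
[0.5498 0.0019 0.0151] [0.0001 0.0001]
[0.442  0.1574 0.0153] [0. 0.]
[0.4026 0.0656 0.0148] [0.0001 0.0001]
center [0.49610339 0.07968255 0.01538756] axis x [ 0.91837847 -0.39568113  0.00417587] -23.308676242390664 stand origin [0.51906285 0.06979053 0.01549195]
```

View pics/ov0.png

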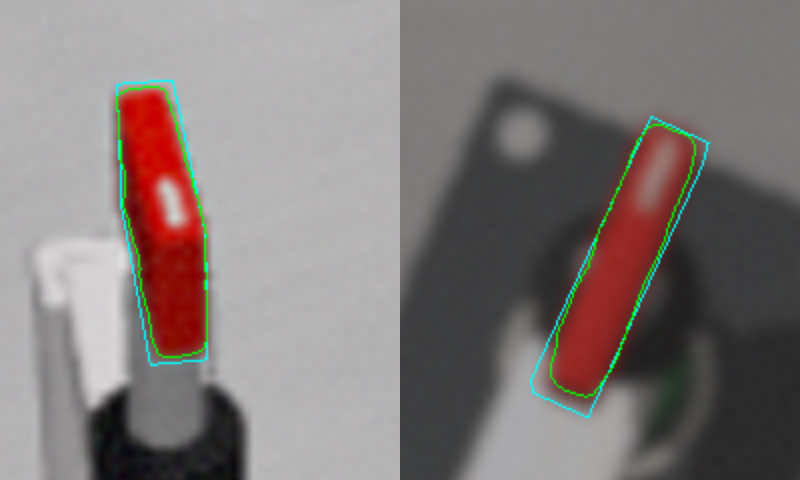

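```bash
python3 - <<'E'
from h import *
o=telemetry.get_obs();M=T(o);print(M.round(3))
# goal: tool x down, z along +-bar y
for yaw in (-23.5,36.5):
  by=np.array([-np.sin(np.radians(yaw)),np.cos(np.radians(yaw)),0])
  for s in(1,-1):
    z=s*by;x=np.array([0,0,-1.]);G=np.stack([x,np.cross(z,x),z],1)
    rv=R.from_matrix(M[:3,:3].T@G).as_rotvec();print(yaw,s,rv.round(3),np.degrees(np.linalg.norm(rv)).round(1),G.round(3).tolist())
print(M[:3,:3].T@(np.array([.519,.07,.34])-M[:3,3]))
E
```

```text
[[-0.     0.964  0.265  0.172]
 [ 0.001  0.265 -0.964 -0.626]
 [-1.    -0.    -0.001  0.23 ]
 [ 0.     0.     0.     1.   ]]
-23.5 1 [-2.464e+00 -1.000e-03 -2.000e-03] 141.2 [[0.0, -0.917, 0.399], [0.0, 0.399, 0.917], [-1.0, 0.0, 0.0]]
-23.5 -1 [ 0.678 -0.001  0.001] 38.8 [[0.0, 0.917, -0.399], [0.0, -0.399, -0.917], [-1.0, 0.0, -0.0]]
36.5 1 [ 2.772e+00 -0.000e+00  2.000e-03] 158.8 [[0.0, -0.804, -0.595], [0.0, -0.595, 0.804], [-1.0, -0.0, 0.0]]
36.5 -1 [-0.369 -0.001 -0.   ] 21.2 [[0.0, 0.804, 0.595], [0.0, 0.595, -0.804], [-1.0, 0.0, -0.0]]
[-0.10948487  0.51906447 -0.57992116]
```

Emit:
drive_tool(offset=[[-0.04, 0.02, -0.01], [-0.08, 0.06, -0.04], [-0.12, 0.1, -0.07], [-0.15, 0.14, -0.1], [-0.15, 0.18, -0.13], [-0.15, 0.22, -0.16], [-0.15, 0.26, -0.19], [-0.15, 0.3, -0.22], [-0.15, 0.33, -0.25], [-0.15, 0.36, -0.29]], angular=[[0.03, 0, 0], [0.06, 0, 0], [0.1, 0, 0], [0.15, 0, 0], [0.2, 0, 0], [0.25, 0, 0], [0.3, 0, 0], [0.35, 0, 0], [0.4, 0, 0], [0.45, 0, 0]], fingers=-1)

```text
time_s: 1.4
tool_pos: [0.4428, -0.2507, 0.3795]
tool_rot: [-137.4, 89.9, 122.1]
force: [0.6, -0.2, 0.3]
grip_width: 0.087
```

```bash
cat > go.py <<'E'
from h import *
import sys
# usage: go.py x y z yawbar(deg)   prints offset & rotvec in tool axes
x,y,z,yaw=map(float,sys.argv[1:5]);o=telemetry.get_obs();M=T(o)
a=np.radians(yaw);zz=-np.array([-np.sin(a),np.cos(a),0]);xx=np.array([0,0,-1.]);G=np.stack([xx,np.cross(zz,xx),zz],1)
print('t',o['time_s'],'pos',np.round(o['tool_pos'],4),'j',np.round(o['qpos'],1),'F',np.round(o['force'],2),'Tq',np.round(o['wrist_torque'],2),'g',round(o['grip_width'],4))
print('bar yaw of tool',np.degrees(np.arctan2(M[0,2],-M[1,2])))
print('off',(M[:3,:3].T@(np.array([x,y,z])-M[:3,3])).round(4),'rv',R.from_matrix(M[:3,:3].T@G).as_rotvec().round(4))
E
python3 go.py .519 .07 .39 -23.5
```

```text
t 1.4 pos [ 0.4428 -0.2507  0.3795] j [ 48.8   0.3 -22.2  87.2   0.   92.7 -74. ] F [ 0.61 -0.24  0.27] Tq [ 0.04  0.   -0.06] g 0.087
bar yaw of tool -10.574034327025084
off [-0.01    0.0161 -0.3293] rv [ 0.2256 -0.0013  0.0015]
```

Emit:
drive_tool(offset=[[-0.01, 0.0, -0.03], [-0.01, 0.0, -0.06], [-0.01, 0.0, -0.1], [-0.01, 0.0, -0.14], [-0.01, 0.0, -0.18], [-0.01, 0.0, -0.22], [-0.01, 0.005, -0.26], [-0.01, 0.01, -0.3], [-0.01, 0.016, -0.329], [-0.01, 0.016, -0.329]], angular=[[0.02, 0, 0], [0.05, 0, 0], [0.08, 0, 0], [0.11, 0, 0], [0.14, 0, 0], [0.17, 0, 0], [0.2, 0, 0], [0.226, 0, 0], [0.226, 0, 0], [0.226, 0, 0]])

```text
time_s: 2.65
tool_pos: [0.5187, 0.0725, 0.3897]
tool_rot: [-125.3, 89.8, 121.5]
force: [-0.3, 0.0, 0.2]
grip_width: 0.087
```

```bash
python3 go.py .519 .07 .31 -23.5; python3 - <<'E'
from h import *
shot('wrist','w1.png');shot('scene','s1.png')
d=load('w1.png');print(proj(d,np.array([.519,.07,.318])),d['W'][:3,3])
E
```

```text
t 2.65 pos [0.5187 0.0725 0.3897] j [  30.2    3.5  -42.8   83.6    2.2   93.9 -125.6] F [-0.32  0.    0.15] Tq [ 0.04  0.01 -0.05] g 0.087
bar yaw of tool -23.224622388140254
off [0.0797 0.0015 0.0023] rv [ 0.0048 -0.0021  0.0029]
[284.96742507 219.85153158] [0.59202248 0.04141678 0.54391271]
```

View pics/w1.png

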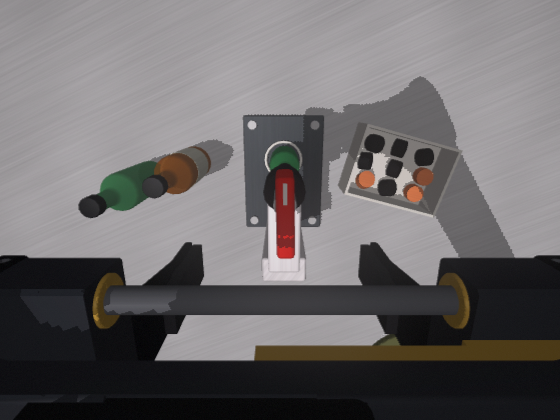

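View pics/s1.png

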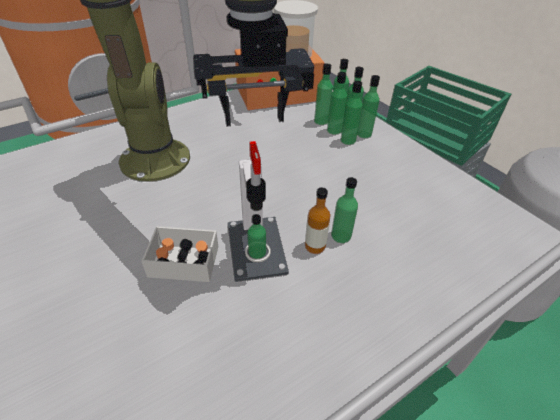

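```bash
python3 - <<'E'
from fit import *
r=fit(['scene0.png','top0.png','w1.png'],[(240,135,275,180),(265,205,300,260),(265,150,310,270)],[.519,.07,.303,-.42]);print(r.x,np.degrees(r.x[3]),r.fun)
r=fit(['scene0.png','w1.png'],[(240,135,275,180),(265,150,310,270)],[.519,.07,.303,-.42]);print(r.x,np.degrees(r.x[3]),r.fun)
E
```

```text
[ 0.51841578  0.07029964  0.3001267  -0.4104721 ] -23.51831907226721 0.5201868387384239
[ 0.51799671  0.07050178  0.29972282 -0.40913019] -23.441433211428855 0.31787964708143157
```

```bash
python3 go.py .5184 .0704 .29 -23.5
```

```text
t 2.75 pos [0.5187 0.069  0.3897] j [  30.4    3.5  -42.6   83.6    2.3   93.9 -125.6] F [ 0.36 -0.04  0.59] Tq [0.03 0.04 0.04] g 0.0872
bar yaw of tool -23.532765117520608
off [ 0.0997 -0.0006 -0.0011] rv [-0.0006 -0.0003  0.0022]
```

Emit:
drive_tool(offset=[[0.02, -0.0005, -0.001], [0.045, -0.0005, -0.001], [0.07, -0.0005, -0.001], [0.09, -0.0005, -0.001], [0.1, -0.0005, -0.001], [0.1, -0.0005, -0.001]], angular=[[0, 0, 0], [0, 0, 0.001], [0, 0, 0.002], [0, 0, 0.002], [0, 0, 0.002], [0, 0, 0.002]])

```text
time_s: 3.5
tool_pos: [0.5182, 0.0692, 0.2894]
tool_rot: [-57.3, 90.0, -170.9]
force: [-0.1, -1.0, 0.8]
grip_width: 0.0869
```

```bash
python3 go.py .5184 .0704 .29 -23.5; python3 -c "
from h import *
shot('wrist','w2.png');shot('scene','s2.png')"
```

```text
t 3.5 pos [0.5182 0.0692 0.2894] j [  30.6    3.9  -42.7   94.5    2.6   82.7 -126. ] F [-0.15 -0.98  0.85] Tq [ 0.06 -0.03 -0.01] g 0.0869
bar yaw of tool -23.623914210824044
off [-0.0006 -0.0003 -0.0012] rv [-0.0022  0.0005  0.0007]
```

View pics/w2.png

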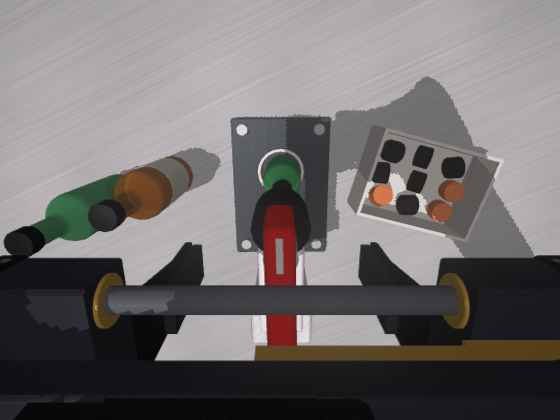

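View pics/s2.png

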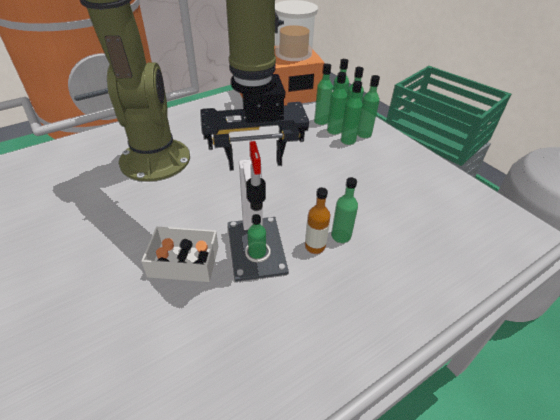

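Emit:
drive_tool(offset=[[0, 0, -0.001], [0, 0, -0.001], [0, 0, -0.001], [0, 0, -0.001], [0, 0, -0.001], [0, 0, -0.001], [0, 0, -0.001], [0, 0, -0.001]], angular=[[0, 0, 0], [0, 0, 0], [0, 0, 0], [0, 0, 0], [0, 0, 0], [0, 0, 0], [0, 0, 0], [0, 0, 0]], fingers=1, squeeze=50)

```text
time_s: 4.6
tool_pos: [0.5188, 0.0698, 0.2904]
tool_rot: [15.1, 89.9, -98.5]
force: [-4.6, -7.1, 3.3]
grip_width: 0.0148
```

```bash
python3 go.py .5184 .0704 .29 -23.5;
```

```text
t 4.6 pos [0.5188 0.0698 0.2904] j [  30.5    3.9  -42.8   94.4    2.8   82.8 -126.2] F [-4.61 -7.07  3.32] Tq [-1.45  1.1   0.04] g 0.0148
bar yaw of tool -23.598361435379257
off [ 0.0004 -0.0006 -0.0004] rv [-0.0017  0.0018 -0.0005]
```

Emit:
drive_tool(offset=[[0, 0, 0], [0, 0, 0], [0, 0, 0], [0, 0, 0]], angular=[[-0.05, 0, 0], [-0.12, 0, 0], [-0.2, 0, 0], [-0.28, 0, 0]])

```text
time_s: 5.1
tool_pos: [0.5184, 0.0689, 0.2905]
tool_rot: [-12.7, 89.8, -110.2]
force: [-1.8, -2.4, 0.6]
grip_width: 0.0137
```

```bash
python3 go.py .5184 .0704 .29 34.5;
```

```text
t 5.1 pos [0.5184 0.0689 0.2905] j [  31.1    4.   -43.4   94.3    2.9   82.9 -110.1] F [-1.76 -2.44  0.65] Tq [-0.41  0.27 -0.13] g 0.0137
bar yaw of tool -7.4737150620408075
off [ 0.0005 -0.0002 -0.0015] rv [-0.7326  0.0028  0.0019]
```

Emit:
drive_tool(offset=[[0, 0, 0], [0, 0, 0], [0, 0, 0], [0, 0, 0], [0, 0, 0], [0, 0, 0], [0, 0, 0], [0, 0, 0]], angular=[[-0.1, 0, 0], [-0.22, 0, 0], [-0.34, 0, 0], [-0.46, 0, 0], [-0.58, 0, 0], [-0.68, 0, 0], [-0.75, 0, 0], [-0.75, 0, 0]])

```text
time_s: 6.1
tool_pos: [0.5188, 0.0682, 0.2905]
tool_rot: [-40.1, 89.8, -94.7]
force: [0.3, -2.8, -1.2]
grip_width: 0.0138
```

```bash
python3 go.py .5184 .0704 .29 34.5;python3 -c "
from h import *
shot('wrist','w3.png');shot('top','t3.png');shot('scene','s3.png')"; python3 go.py .5184 .0704 .29 34.5
```

```text
t 6.1 pos [0.5188 0.0682 0.2905] j [ 32.9   4.2 -45.2  94.3   3.2  82.9 -67.3] F [ 0.29 -2.83 -1.17] Tq [-0.02 -0.57  0.02] g 0.0138
bar yaw of tool 35.403141885141984
off [ 0.0005  0.0009 -0.0021] rv [0.0158 0.0028 0.0023]
t 6.25 pos [0.5189 0.0681 0.2905] j [ 32.9   4.2 -45.2  94.3   3.2  82.9 -67.3] F [ 0.71 -2.91 -0.35] Tq [-0.15 -0.72  0.03] g 0.0136
bar yaw of tool 35.39140022945962
off [ 0.0004  0.0009 -0.0021] rv [0.0156 0.0029 0.0024]
```

View pics/s3.png

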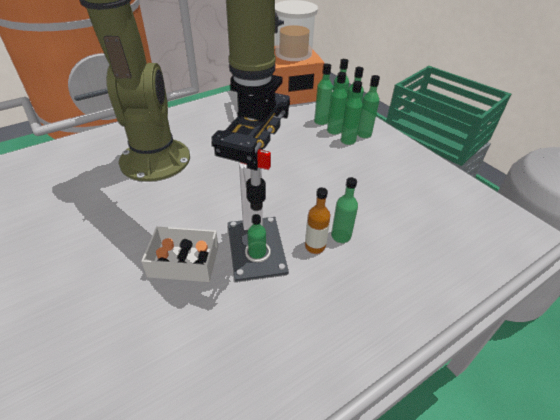

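View pics/w3.png

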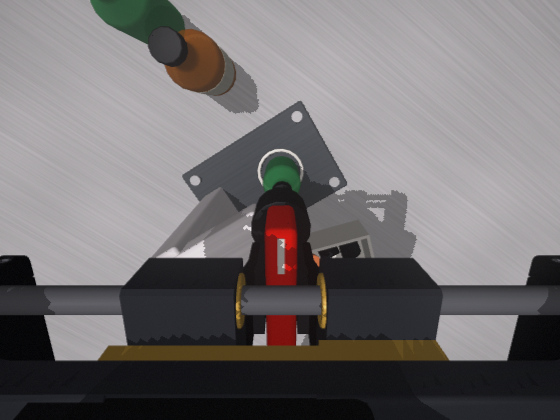

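Emit:
drive_tool(offset=[[0.002, 0, 0], [0.004, 0, 0], [0.006, 0, 0], [0.008, 0, 0], [0.01, 0, 0]], angular=[[0, 0, 0], [0, 0, 0], [0, 0, 0], [0, 0, 0], [0, 0, 0]])

```text
time_s: 6.88
tool_pos: [0.5189, 0.0681, 0.2804]
tool_rot: [-39.1, 89.8, -93.8]
force: [-1.0, -1.8, 1.7]
grip_width: 0.0136
```

Emit:
drive_tool(offset=[[0.001, 0, 0], [0.002, 0, 0], [0.003, 0, 0]], angular=[[0, 0, 0], [0, 0, 0], [0, 0, 0]])

```text
time_s: 7.25
tool_pos: [0.5189, 0.0681, 0.2773]
tool_rot: [-39.6, 89.8, -94.2]
force: [-0.8, -2.4, 1.9]
grip_width: 0.0138
```

```bash
python3 go.py .5184 .0704 .28 34.5;python3 -c "
from h import *
shot('scene','s4.png');d=load('s4.png')
cv2.imwrite('pics/s4c.png',cv2.resize(d['pixels'][140:290,205:305,::-1],None,fx=4,fy=4,interpolation=cv2.INTER_CUBIC))"
```

```text
t 7.25 pos [0.5189 0.0681 0.2773] j [ 32.8   4.5 -45.3  95.5   3.4  81.4 -67.5] F [-0.84 -2.39  1.86] Tq [-0.02 -0.43 -0.08] g 0.0138
bar yaw of tool 35.39081506375118
off [-0.0027  0.0009 -0.0021] rv [0.0155 0.0029 0.0024]
```

View pics/s4c.png

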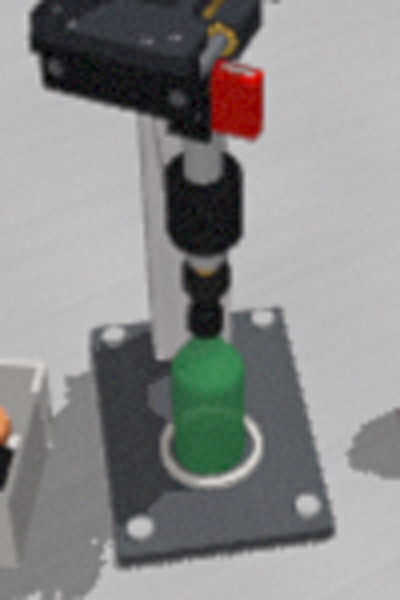

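Emit:
drive_tool(offset=[[0.001, 0, 0], [0.002, 0, 0]], angular=[[0, 0, 0], [0, 0, 0]])

```text
time_s: 7.55
tool_pos: [0.5189, 0.0681, 0.2751]
tool_rot: [-39.0, 89.8, -93.7]
force: [-0.7, -3.4, 1.0]
grip_width: 0.0134
```

Emit:
drive_tool(offset=[[0.001, 0, 0], [0.002, 0, 0]], angular=[[0, 0, 0], [0, 0, 0]])

```text
time_s: 7.8
tool_pos: [0.5188, 0.0682, 0.273]
tool_rot: [-39.5, 89.8, -94.1]
force: [0.0, -2.3, 0.4]
grip_width: 0.0137
```

Emit:
drive_tool(offset=[[0.0005, 0, 0], [0.001, 0, 0]], angular=[[0, 0, 0], [0, 0, 0]])

```text
time_s: 8.05
tool_pos: [0.5189, 0.0682, 0.272]
tool_rot: [-39.9, 89.8, -94.5]
force: [-0.6, -2.5, 1.8]
grip_width: 0.0138
```

Emit:
drive_tool(offset=[[0.0005, 0, 0], [0.001, 0, 0]], angular=[[0, 0, 0], [0, 0, 0]])

```text
time_s: 8.3
tool_pos: [0.5188, 0.0681, 0.271]
tool_rot: [-39.3, 89.8, -93.9]
force: [-0.6, -2.7, 1.0]
grip_width: 0.0134
```

Emit:
drive_tool(offset=[[0.0005, 0, 0], [0.001, 0, 0]], angular=[[0, 0, 0], [0, 0, 0]])

```text
time_s: 8.55
tool_pos: [0.5188, 0.0681, 0.27]
tool_rot: [-40.5, 89.8, -95.1]
force: [-0.3, -1.8, 1.8]
grip_width: 0.0135
```

Emit:
drive_tool(offset=[[0.0005, 0, 0], [0.001, 0, 0]], angular=[[0, 0, 0], [0, 0, 0]])

```text
time_s: 8.8
tool_pos: [0.5189, 0.0681, 0.2689]
tool_rot: [-38.8, 89.8, -93.4]
force: [0.4, -2.5, 1.2]
grip_width: 0.0131
```

Emit:
drive_tool(offset=[[0.0005, 0, 0], [0.001, 0, 0]], angular=[[0, 0, 0], [0, 0, 0]])

```text
time_s: 9.05
tool_pos: [0.5189, 0.0682, 0.2679]
tool_rot: [-39.4, 89.8, -94.0]
force: [0.0, -2.7, 1.1]
grip_width: 0.0135
```

Emit:
drive_tool(offset=[[0.0005, 0, 0], [0.001, 0, 0]], angular=[[0, 0, 0], [0, 0, 0]])

```text
time_s: 9.3
tool_pos: [0.5189, 0.0681, 0.2669]
tool_rot: [-38.7, 89.8, -93.3]
force: [-0.6, -2.1, 0.7]
grip_width: 0.0136
```

Emit:
drive_tool(offset=[[0.0005, 0, 0], [0.001, 0, 0]], angular=[[0, 0, 0], [0, 0, 0]])

```text
time_s: 9.55
tool_pos: [0.5188, 0.0681, 0.2658]
tool_rot: [-40.0, 89.8, -94.6]
force: [-0.8, -2.4, 1.1]
grip_width: 0.0137
```

Emit:
drive_tool(offset=[[0.0005, 0, 0], [0.001, 0, 0]], angular=[[0, 0, 0], [0, 0, 0]])

```text
time_s: 9.8
tool_pos: [0.5189, 0.0681, 0.2648]
tool_rot: [-38.5, 89.8, -93.1]
force: [-0.6, -2.9, 0.9]
grip_width: 0.0137
```

```bash
python3 go.py .5184 .0704 .28 34.5;python3 -c "
from h import *
shot('scene','s5.png');d=load('s5.png')
cv2.imwrite('pics/s5c.png',cv2.resize(d['pixels'][180:260,225:290,::-1],None,fx=7,fy=7,interpolation=cv2.INTER_CUBIC))"
```

```text
t 9.8 pos [0.5189 0.0681 0.2648] j [ 32.7   4.8 -45.3  96.7   3.7  80.  -67.7] F [-0.57 -2.89  0.94] Tq [-0.03 -0.45 -0.07] g 0.0137
bar yaw of tool 35.39609287142044
off [-0.0152  0.0009 -0.0021] rv [0.0156 0.0029 0.0023]
```

View pics/s5c.png

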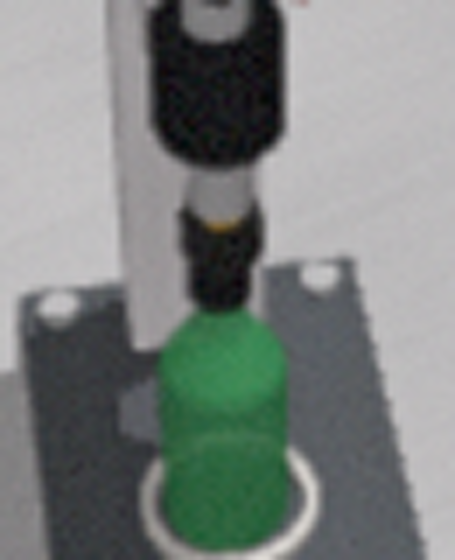

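Emit:
drive_tool(offset=[[0.0005, 0, 0], [0.001, 0, 0]], angular=[[0, 0, 0], [0, 0, 0]])

```text
time_s: 10.1
tool_pos: [0.5189, 0.0682, 0.2637]
tool_rot: [-38.8, 89.8, -93.4]
force: [-0.6, -1.8, 0.5]
grip_width: 0.0135
```

Emit:
drive_tool(offset=[[0.0005, 0, 0], [0.001, 0, 0]], angular=[[0, 0, 0], [0, 0, 0]])

```text
time_s: 10.35
tool_pos: [0.5189, 0.0681, 0.2626]
tool_rot: [-40.1, 89.8, -94.7]
force: [-0.2, -2.6, 1.1]
grip_width: 0.0135
```

Emit:
drive_tool(offset=[[0.0005, 0, 0], [0.001, 0, 0]], angular=[[0, 0, 0], [0, 0, 0]])

```text
time_s: 10.6
tool_pos: [0.5189, 0.0681, 0.2616]
tool_rot: [-39.4, 89.8, -94.0]
force: [-0.4, -1.7, 1.0]
grip_width: 0.0136
```

Emit:
drive_tool(offset=[[0.0005, 0, 0], [0.001, 0, 0]], angular=[[0, 0, 0], [0, 0, 0]])

```text
time_s: 10.85
tool_pos: [0.5188, 0.0681, 0.2605]
tool_rot: [-40.6, 89.8, -95.3]
force: [-1.2, -2.3, 1.0]
grip_width: 0.0138
```

Emit:
drive_tool(offset=[[0.0005, 0, 0], [0.001, 0, 0]], angular=[[0, 0, 0], [0, 0, 0]])

```text
time_s: 11.1
tool_pos: [0.5189, 0.0681, 0.2599]
tool_rot: [-36.7, 89.8, -91.3]
force: [-1.6, -4.7, 4.9]
grip_width: 0.0135
```

Emit:
drive_tool(offset=[[0.0005, 0, 0], [0.001, 0, 0]], angular=[[0, 0, 0], [0, 0, 0]])

```text
time_s: 11.35
tool_pos: [0.5189, 0.0682, 0.2595]
tool_rot: [-33.7, 89.8, -88.3]
force: [-2.8, -3.2, 7.2]
grip_width: 0.0135
```

```bash
python3 go.py .5184 .0704 .28 34.5;python3 -c "
from h import *
shot('wrist','w6.png');shot('scene','s6.png');d=load('s6.png')
cv2.imwrite('pics/s6c.png',cv2.resize(d['pixels'][140:260,205:305,::-1],None,fx=5,fy=5,interpolation=cv2.INTER_CUBIC))"
```

```text
t 11.35 pos [0.5189 0.0682 0.2595] j [ 32.7   4.9 -45.3  97.2   3.8  79.4 -67.9] F [-2.84 -3.16  7.18] Tq [-0.06  0.06  0.02] g 0.0135
bar yaw of tool 35.39544669339852
off [-0.0205  0.0009 -0.002 ] rv [0.0156 0.0033 0.0022]
```

View pics/s6c.png

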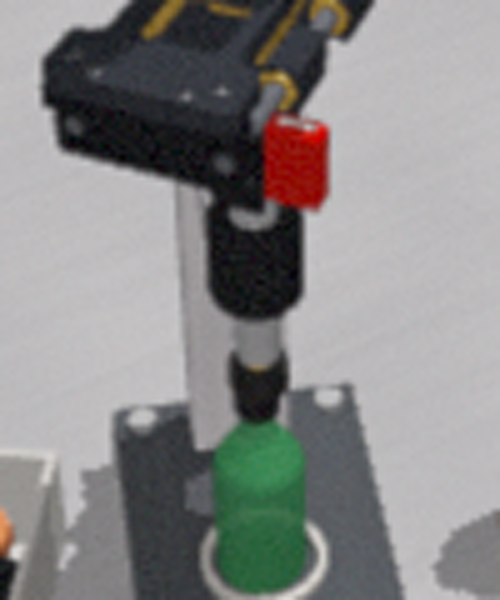

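Emit:
drive_tool(offset=[[0.001, 0, 0], [0.0015, 0, 0], [0.002, 0, 0], [0.002, 0, 0]], angular=[[0, 0, 0], [0, 0, 0], [0, 0, 0], [0, 0, 0]])

```text
time_s: 11.95
tool_pos: [0.5189, 0.0682, 0.2586]
tool_rot: [-28.0, 89.7, -82.6]
force: [-4.0, -2.4, 9.1]
grip_width: 0.0137
```

```bash
python3 go.py .5184 .0704 .28 34.5
```

```text
t 11.95 pos [0.5189 0.0682 0.2586] j [ 32.7   5.  -45.3  97.3   3.8  79.3 -67.9] F [-4.03 -2.42  9.07] Tq [-0.11  0.35  0.02] g 0.0137
bar yaw of tool 35.38762211194014
off [-0.0214  0.0009 -0.002 ] rv [0.0155 0.004  0.0021]
```

Emit:
drive_tool(offset=[[0.0012, 0, 0], [0.0018, 0, 0], [0.0024, 0, 0], [0.0027, 0, 0], [0.0027, 0, 0]], angular=[[0, 0, 0], [0, 0, 0], [0, 0, 0], [0, 0, 0], [0, 0, 0]])

```text
time_s: 12.58
tool_pos: [0.5189, 0.0681, 0.2578]
tool_rot: [-21.4, 89.7, -76.0]
force: [-4.8, -3.7, 13.2]
grip_width: 0.0136
```

```bash
python3 go.py .5184 .0704 .28 -23.5
```

```text
t 12.575 pos [0.5189 0.0681 0.2578] j [ 32.6   4.9 -45.3  97.4   3.9  79.2 -67.9] F [-4.83 -3.65 13.16] Tq [-0.15  0.72 -0.03] g 0.0136
bar yaw of tool 35.3761789629076
off [-0.0222  0.0008 -0.002 ] rv [ 1.0276e+00  5.7000e-03 -8.0000e-04]
```

Emit:
drive_tool(offset=[[0.0019, 0, 0], [0.0019, 0, 0], [0.0019, 0, 0], [0.0019, 0, 0], [0.0019, 0, 0]], angular=[[0.06, 0, 0], [0.14, 0, 0], [0.22, 0, 0], [0.3, 0, 0], [0.36, 0, 0]])

```text
time_s: 13.2
tool_pos: [0.5187, 0.0685, 0.2578]
tool_rot: [0.7, 89.7, -74.7]
force: [-4.8, -2.8, 13.2]
grip_width: 0.0139
```

```bash
python3 go.py .5184 .0704 .28 -23.5
```

```text
t 13.2 pos [0.5187 0.0685 0.2578] j [ 31.6   4.8 -44.3  97.4   3.8  79.1 -88.6] F [-4.78 -2.85 13.21] Tq [0.01 1.01 0.21] g 0.0139
bar yaw of tool 14.671683128983469
off [-0.0222  0.0002 -0.0017] rv [ 0.6662  0.0058 -0.0021]
```

Emit:
drive_tool(offset=[[0.0019, 0, 0], [0.0019, 0, 0], [0.0019, 0, 0], [0.0019, 0, 0], [0.0019, 0, 0], [0.0019, 0, 0], [0.0019, 0, 0], [0.0019, 0, 0]], angular=[[0.1, 0, 0], [0.2, 0, 0], [0.3, 0, 0], [0.4, 0, 0], [0.5, 0, 0], [0.58, 0, 0], [0.64, 0, 0], [0.66, 0, 0]])

```text
time_s: 14.2
tool_pos: [0.5186, 0.0694, 0.2578]
tool_rot: [43.9, 89.7, -69.2]
force: [-4.0, -2.4, 13.3]
grip_width: 0.0135
```

```bash
python3 go.py .5184 .0704 .28 -23.5
```

```text
t 14.2 pos [0.5186 0.0694 0.2578] j [  29.8    4.6  -42.4   97.5    3.5   79.1 -126.3] F [-4.01 -2.44 13.3 ] Tq [0.21 0.94 0.43] g 0.0135
bar yaw of tool -23.111017273284492
off [-0.0222 -0.0004 -0.0007] rv [ 0.0068  0.0043 -0.0042]
```

Emit:
drive_tool(offset=[[0.0019, 0, 0], [0.0019, 0, 0], [0.0019, 0, 0], [0.0019, 0, 0]], angular=[[0.02, 0, 0], [0.04, 0, 0], [0.05, 0, 0], [0.05, 0, 0]])

```text
time_s: 14.7
tool_pos: [0.5185, 0.0694, 0.2578]
tool_rot: [47.4, 89.6, -68.4]
force: [-4.1, -4.1, 13.5]
grip_width: 0.0139
```

```bash
python3 go.py .5184 .0704 .28 -23.5; python3 -c "
from h import *
shot('wrist','w7.png')"
```

```text
t 14.7 pos [0.5185 0.0694 0.2578] j [  29.6    4.5  -42.3   97.5    3.6   79.1 -129.1] F [-4.06 -4.12 13.47] Tq [-0.31  0.95  0.99] g 0.0139
bar yaw of tool -25.827760672272646
off [-0.0222 -0.0004 -0.0007] rv [-0.0406  0.0054 -0.0056]
```

View pics/w7.png

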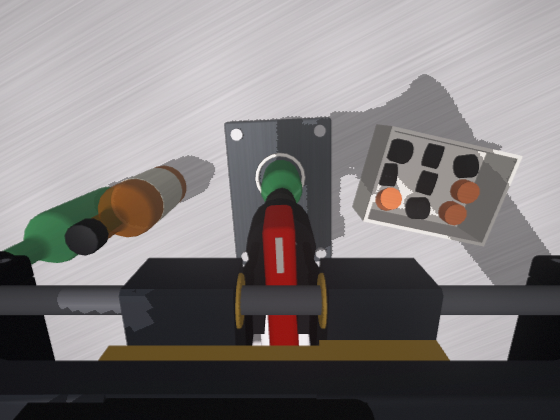

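Emit:
drive_tool(offset=[[0.001, 0, 0], [0, 0, 0], [0, 0, 0]], angular=[[0, 0, 0], [-0.01, 0, 0], [-0.01, 0, 0]])

```text
time_s: 15.12
tool_pos: [0.5185, 0.0694, 0.2579]
tool_rot: [45.6, 89.5, -69.6]
force: [-1.0, -3.1, 4.4]
grip_width: 0.0137
```

```bash
python3 go.py .5184 .0704 .28 -23.5
```

```text
t 15.125 pos [0.5185 0.0694 0.2579] j [  29.7    4.5  -42.3   97.5    3.6   79.1 -128.4] F [-1.02 -3.08  4.37] Tq [-0.11  0.22  0.82] g 0.0137
bar yaw of tool -25.195372089469682
off [-0.0221 -0.0004 -0.0007] rv [-0.0296  0.0057 -0.0056]
```

Emit:
drive_tool(offset=[[0, 0, 0], [0, 0, 0], [0, 0, 0], [0, 0, 0], [0, 0, 0], [0, 0, 0]], angular=[[0, 0, 0], [0, 0, 0], [0, 0, 0], [0, 0, 0], [0, 0, 0], [0, 0, 0]], fingers=-1)

```text
time_s: 15.88
tool_pos: [0.5185, 0.0694, 0.2579]
tool_rot: [45.6, 89.5, -69.6]
force: [-0.6, -0.3, -0.3]
grip_width: 0.0659
```

```bash
python3 go.py .5184 .0704 .28 -23.5; python3 -c "
from h import *
shot('wrist','w8.png')"
```

```text
t 15.875 pos [0.5185 0.0694 0.2579] j [  29.6    4.5  -42.3   97.5    3.6   79.1 -128.4] F [-0.57 -0.26 -0.29] Tq [ 0.04  0.02 -0.01] g 0.0659
bar yaw of tool -25.19588335257405
off [-0.0221 -0.0004 -0.0007] rv [-0.0296  0.0056 -0.0056]
```

View pics/w8.png

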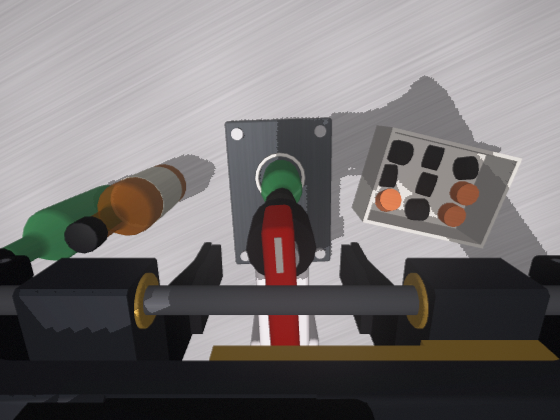

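The fingers are clear on both sides of the bar (bar at column 280, fingers at 215 and 345). I'll retreat straight up, then check.

Emit:
drive_tool(offset=[[-0.01, 0, 0], [-0.03, 0, 0], [-0.06, 0, 0], [-0.09, 0, 0], [-0.12, 0, 0], [-0.14, 0, 0], [-0.14, 0, 0], [-0.14, 0, 0]], angular=[[0, 0, 0], [0, 0, 0], [0, 0, 0], [0, 0, 0], [0, 0, 0], [0, 0, 0], [0, 0, 0], [0, 0, 0]], fingers=-1)

```text
time_s: 16.92
tool_pos: [0.5179, 0.0704, 0.3973]
tool_rot: [39.3, 89.6, -75.9]
force: [-0.9, -0.9, -0.9]
grip_width: 0.0875
```

```bash
python3 go.py .5184 .0704 .4 -23.5; python3 - <<'E'
from fit import *
shot('wrist','w9.png');shot('scene','s9.png')
d=load('s9.png')
cv2.imwrite('pics/s9c.png',cv2.hconcat([cv2.resize(load(f)['pixels'][140:280,220:290,::-1],None,fx=4,fy=4,interpolation=cv2.INTER_CUBIC) for f in('s0.png'.replace('s0','scene0'),'s9.png')]))
r=fit(['s9.png','w9.png'],[(240,145,275,195),(260,120,310,280)],[.519,.07,.27,-.42]);print(r.x,np.degrees(r.x[3]),r.fun)
E
```

```text
t 16.925 pos [0.5179 0.0704 0.3973] j [  29.5    3.3  -42.2   82.9    2.6   94.7 -127.6] F [-0.93 -0.93 -0.91] Tq [0.06 0.02 0.01] g 0.0875
bar yaw of tool -25.195359316320015
off [-0.0027  0.0005 -0.0002] rv [-0.0296  0.0061 -0.0049]
[ 0.51810477  0.07042884  0.26753518 -0.40188676] -23.026415251334754 0.33587603108816666
```

View pics/s9c.png

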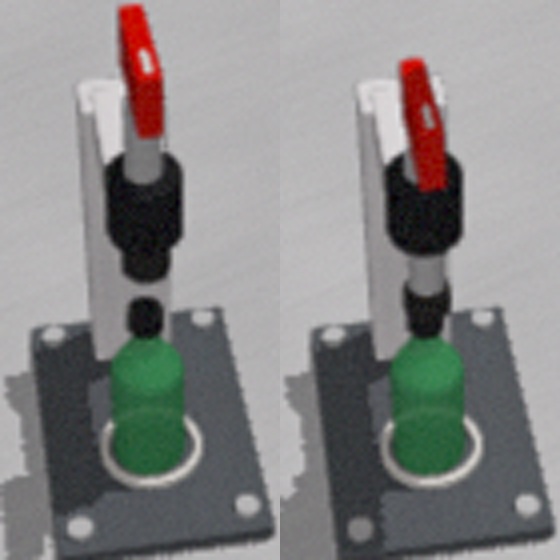

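View pics/w9.png

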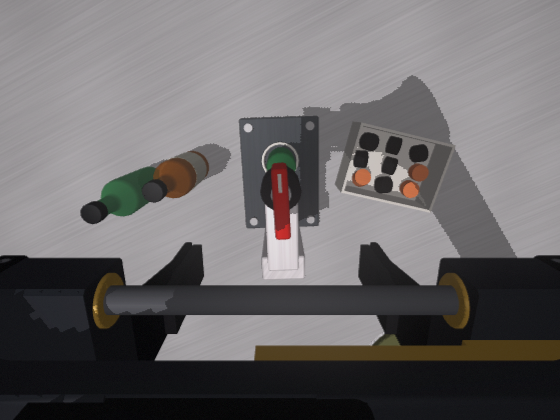

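```bash
python3 -c "
from cell import sign_off
print(sign_off())"
```

```text
the job is handed in; nothing more can be done
None
```

The bottle is clamped and the job is handed in, at about 17 s on the robot's clock. I gripped the red bar, twisted it about 1.02 rad anticlockwise, and slid the spindle down about 32 mm. While still pressing, I twisted it back clockwise until the torque rose to about 1 N m at the stop. Then I released and backed off upward.

**Press:** just before unloading, the wrist read about 13.3 N, against about 1 N of free-sliding baseline. Rubber compression of about 2.7 mm gives roughly 12 N. These are estimates, because the press after release can't be measured directly. The highest downward force I saw was 13.5 N.

**Locked and holding:** after release, the cameras showed the bar at -23.0°, against -23.5° before I started, so it is back at the lock to within measuring error. The spindle's drop measured 32.2 mm by camera and 32.5 mm by the arm, so it did not visibly spring back. The absolute heights differ by about 1.4 mm between the two, within the calibration tolerance.

**Surroundings:** the bottle stands upright in its ring. The spare bottles and tub look unmoved in the wrist pictures, but I did not measure their positions.

The grip slipped by about 2° on the bar at the stop, with no visible effect on the lock.

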